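# Check a roast-colour reader on its dark reference tile

### The job

Start a check of the roast-colour meter: first press the green start button on the grey console fully down and let it come back up, then lift the orange hand-held reader straight out of its dock in the console. Hold the reader square to the sloping dark-brown reference tile (the one with the white dot) with its steel nose centred on the dot, pressing gently so that the sprung tile sinks part-way but does not bottom out, and finish while still holding it there in the gripper. Leave the other two tiles and everything else on the bench alone.

Things in the scene. Friction and masses are not known exactly. Their poses are not given: they have to be found in the camera images.
- start_top (a point): Centre of the top of the round green start button (28 mm across) on the grey console. It goes down 6 mm on a spring and needs about 5 N to be fully down; it springs back up by itself.
- start (a joint): Travel of the start button in m: 0 = up, 0.006 = fully down.
- meter: The grey console, a fixed box 110 mm (its x) by 220 mm (its y) by 40 mm high; origin at the centre of its underside, z up. The button's centre is at y = -75 mm on its top; the dock, a round hole 32 mm deep, is at y = +70 mm on its top. A black display lies flat between them.
- reader_grip (a point): Grip point of the orange reader, mid-body. Body 34 x 34 mm (faces square to this point's x, y), from 25 mm above to 45 mm below this point along z; under it a steel nose, 16 mm across, 25 mm long. About 0.16 kg (varies). At the start it stands upright, nose down in the dock, body resting on the console's top, faces parallel to the console's sides.
- reader_nose (a point): Centre of the flat end face of the reader's steel nose, on the reader's long axis, 70 mm below reader_grip; z points from the nose up along the reader.
- dark_spot (a point): Centre of the white dot (16 mm across) on the face of the dark-brown tile, a disc 52 mm across; z is the outward normal, 20 degrees from vertical, leaning to its own -x. The tile stands 8 mm proud of an aluminium cup (68 mm across) on a fixed steel foot 90 mm square; the dot is about 53 mm above the bench. The reader may have any turn about its long axis.
- tile_dark (a joint): How far the dark tile is pushed in along its normal, in m: 0 = out, 0.010 = bottomed out. Spring: it begins to give at about 1.3 N and adds 0.45 N per mm, so about 3 to 4 N sinks it half-way; bottomed out at about 6 N.
- medium_spot (a point): Same, for the orange-brown tile with a black dot on a stand of the same make; not to be pressed.
- tile_medium (a joint): How far the orange-brown tile is pushed in, m.
- light_spot (a point): Same, for the cream tile with a black dot on a stand of the same make; not to be pressed.
- tile_light (a joint): How far the cream tile is pushed in, m.
- bowl: White cupping bowl, 84 mm across, 55 mm high; origin under its centre. Bystander.
- tin: Steel tin with a paper label, 66 mm across, 75 mm high; origin under its centre. Bystander.
- jar: Jar of dark beans with an aluminium cap, 68 mm across, 100 mm high; origin under its centre. Bystander.
- tamper: Steel tamper, 58 mm across, 85 mm high; origin under its centre. Bystander.
- spoon: Spoon lying on the bench beside the blue bag sealer, about 200 mm long along its x; origin under its centre. Bystander.
- moka: Aluminium stove-top coffee pot, 90 mm across at the foot, 184 mm high, handle to its +y; origin under its centre. Bystander.
Not all that is in view belongs to the job. What is meant by the part that bears reader_grip is not purple or turquoise, and is the larger of those in its own colour.

How it is judged (in metres and radians):
On the way, in this order (a step that is already met when the one before it is completed fails the run):
1. the start button is pressed fully down (value of joint start above 0.005 m), for 0.05 s.
2. the start button has come back up (value of joint start below 0.001 m), for 0.1 s.
3. the reader is lifted clear of its dock (z of reader_nose in the frame of meter above 0.05 m and contact force between reader and the fingers above 1 N), for 0.1 s.
At the end, for the whole second after the job is handed in: Reader held still in the gripper, nose within 7 mm of the white dot, long axis within 0.14 rad of the dark tile's normal, pushing 1 to 8 N with the tile sunk 1 to 9.3 mm; robot not touching that stand, reader clear of the console, button up (distance between reader_nose and dark_spot below 0.007 m and angle between the z axis of reader_nose and the z axis of dark_spot, either way round below 0.14 rad and contact force between reader and tile_dark between 1 and 8 N and value of joint tile_dark between 0.001 and 0.0093 m and contact force between reader and the fingers above 1 N and contact force between reader and meter below 0.1 N and contact force between each of the arm, the fingers and stand_dark below 0.2 N and linear speed of reader below 0.01 m/s and value of joint start below 0.001 m); the arm keeps its last pose, push and grip.
It fails at once if the dark tile is struck or pressed hard by the reader (over 15 N) (contact force between reader and tile_dark above 15 N).
It fails at once if another tile is pressed (value of joint any of tile_medium, tile_light above 0.002 m).
It fails at once if a bystander is disturbed (moved over 20 mm) (distance of any of bowl, tin, jar, tamper, spoon, moka from where it was at the start of the episode above 0.02 m).
It also fails if it takes over 48 s, if anything falls off the work surface, if the arm or the gripper's body presses on something with over 40 N, if the wrist force passes 120 N, or if a joint passes its speed limit or range.

### The arm

A 6-joint arm with a two-finger parallel gripper is mounted at the origin on the work surface. World frame = base frame: x ahead of the robot, y to its left, z up, the work surface at z = 0. Lengths are in m, angles in degrees, forces in N, time in s.
With the tool pointing down it reaches from about 0.4 to 0.925 m from the base axis. Payload 12.5 kg.
Tool frame: the origin (TCP) lies on the centre line of the jaws, within the pads' length; the fingertips stand 11 mm ahead of it and the grasp point (between the pads) lies 8 mm behind it; z points along the fingers, y is the line along which they close (so a half turn about z gives the same grasp; the last joint's range is limited). The gripper opens to 95 mm and grips with 3 to 60 N. Pads are 20 mm wide; open, the fingers measure 119 mm over their backs; the gripper's body (75 mm by 180 mm) begins 59 mm behind the grasp point.
Start: joints at [58.121, 28.126, 89.318, -0, 62.55, -6.05], TCP at [0.272, 0.563, 0.226] pointing down, gripper open.
Joint ranges: [-177.58, 177.58], [-47.91, 125.51], [2.72, 160], [-65.01, 245.01], [3.68, 167.84], [-153.87, 153.87]. Speed limits (degrees/s): [127.2, 127.2, 159.86, 180, 180, 180].

### API

Orientations are given as a 3x3 rotation matrix whose columns are the frame's x, y, z axes.
In Python, from rig import r, cams, workorder gives the robot as it stands. Calls block until the motion is done:
- r.move_ptp(position, orientation): joint-space move of the TCP to a pose.
- r.line_to(position, ori=None, speed=0.15): straight line of the TCP; ori=None keeps the orientation; speed is the mean speed in m/s.
- r.move_joints(angles): joint-space move.
- r.command_gripper(opening, strength=None): finger opening in m; strength is the grip in N (None keeps the last); returns when the fingers have stopped.
- r.hold(seconds).
- r.solve_ik(position, orientation): joint angles nearest the present ones, or None.
- r.observe(): the state.
- cams.read_camera(name): name is "scene" or "top" or "wrist"; returns a dict with "color" (420x560x3 uint8, red, green, blue), "mtx" (3x3 intrinsics, pixels), "eye" and "orientation" of the camera in the world; the wrist camera has in their place "T_tool_cam" (4x4, takes a point from camera to tool coordinates, whose origin is the TCP and whose axes are the flange's). Camera axes: x right, y up, looking along -z (the intrinsics and any distortion apply to the point x, -y, -z); pixel columns grow to the right and rows downward; lengths in m; the calibration is good to about 2 mm. A picture is of the moment at which its call begins: read the wrist's pose just before it. There is no depth.
A pose or a line that the arm cannot do raises r.PlanningError and nothing moves.
- workorder.hand_in(): hands the job in; it is judged then, once.
The state is a dict: "t": time; "qpos": joint angles; "qd": joint speeds; "joint_torque": joint torques, N m; "eef_pos": TCP position; "ee_rot": TCP orientation; "contact_force": force on the tool from outside, world axes, zero at the start; "ft_torque": the same for the moment, N m; "width": finger opening in m; "grasp_force": force on a finger pad.
Only numpy, scipy, OpenCV 4.12 (cv2) and the standard library are available. Lean on these libraries where they do the work, as an engineer would, in place of code of your own. Each camera call takes 0.05 s, during which the arm holds its last target. There are 200 camera calls.

## Working session

There is one attempt and no reset: what is moved stays moved. The work goes in short steps, each a Python script; the robot and the scene stay as the last script left them, time stands still between calls to the robot, and variables do not carry over. Pictures are saved under pics/ and viewed, at most 10 in all, crops included, and the job is handed in when it is done.

```bash
mkdir -p pics; ls
cat > h.py <<'E'
from rig import r, cams, workorder
import numpy as np, cv2
def shot(name,fn):
    o=r.observe(); c=cams.read_camera(name)
    cv2.imwrite('pics/'+fn,c['color'][:,:,::-1])
    if name=='wrist':
        T=np.eye(4);T[:3,:3]=o['ee_rot'];T[:3,3]=o['eef_pos'];T=T@np.array(c['T_tool_cam'])
        c['eye']=T[:3,3];c['orientation']=T[:3,:3]
    np.savez('pics/'+fn+'.npz',mtx=c['mtx'],eye=c['eye'],R=c['orientation'],dist=np.array(c.get('dist',c.get('distortion',np.zeros(5)))))
    return c
def ray(fn,uv):
    d=np.load('pics/'+fn+'.npz'); p=cv2.undistortPoints(np.array([[uv]],float),d['mtx'],d['dist'])[0,0]
    v=d['R']@np.array([p[0],-p[1],-1]); return d['eye'],v/np.linalg.norm(v)
def onz(fn,uv,z):
    e,v=ray(fn,uv); return e+v*(z-e[2])/v[2]
def tri(*obs):
    A=np.zeros((3,3));b=np.zeros(3)
    for fn,uv in obs:
        e,v=ray(fn,uv);P=np.eye(3)-np.outer(v,v);A+=P;b+=P@e
    return np.linalg.solve(A,b)
E
python3 - <<'E'
from h import *
for n in('scene','top'):
    c=shot(n,n+'.png'); print(c.keys(),c['mtx'],c['eye'],c['orientation'])
    cv2.imwrite(f'pics/{n}_b.png',cv2.resize(c['color'][:,:,::-1],(800,600)))
o=r.observe();print(o)
E
```

```text
pics
dict_keys(['color', 'mtx', 'eye', 'orientation']) [[546.23277564   0.         283.07307116]
 [  0.         546.23277564 214.07351018]
 [  0.           0.           1.        ]] [1.3524619  0.67709847 1.02665089] [[-0.70070582 -0.48086983  0.52704417]
 [ 0.7133453  -0.4595362   0.52911715]
 [-0.0122406   0.74671995  0.66502593]]
dict_keys(['color', 'mtx', 'eye', 'orientation']) [[540.85575267   0.         286.19518101]
 [  0.         540.85575267 210.01573793]
 [  0.           0.           1.        ]] [ 0.50161461 -0.05354368  1.50823569] [[-0.00194121  0.99631184 -0.08578426]
 [-0.99997473 -0.00252074 -0.00664788]
 [-0.0068396   0.08576919  0.99629156]]
{'t': 0.1, 'qpos': array([ 5.81201735e+01,  2.81605242e+01,  8.93456097e+01, -9.91636131e-04,
        6.25488264e+01, -6.05172302e+00]), 'qd': array([-0.01412708, -0.01382624, -0.06932972, -0.07009333, -0.02294079,
       -0.03903868]), 'joint_torque': array([ 1.15897798e-03, -6.13625550e+01, -2.58606362e+01,  6.93520065e-02,
        4.69906814e-02, -1.08317197e-04]), 'eef_pos': array([0.27218845, 0.56240251, 0.22512817]), 'ee_rot': array([[-9.00108641e-01,  4.35665227e-01, -4.93569790e-04],
       [ 4.35665499e-01,  9.00108269e-01, -8.22656252e-04],
       [ 8.58635260e-05, -9.55511330e-04, -9.99999540e-01]]), 'contact_force': array([-0.03525718, -0.4994658 , -0.09154468]), 'ft_torque': array([-0.00043381,  0.02016747,  0.00816806]), 'grasp_force': 0.0, 'width': 0.09532966060617762}
```

View pics/scene_b.png

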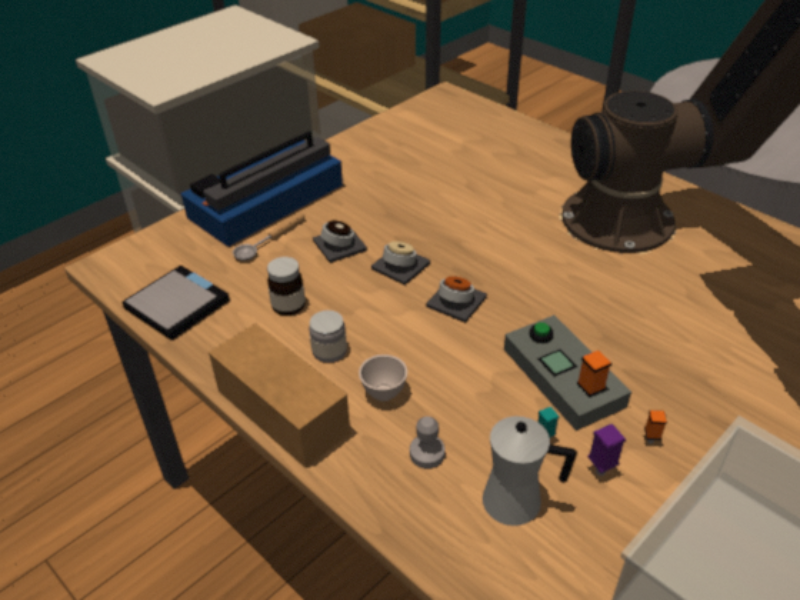

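View pics/top_b.png

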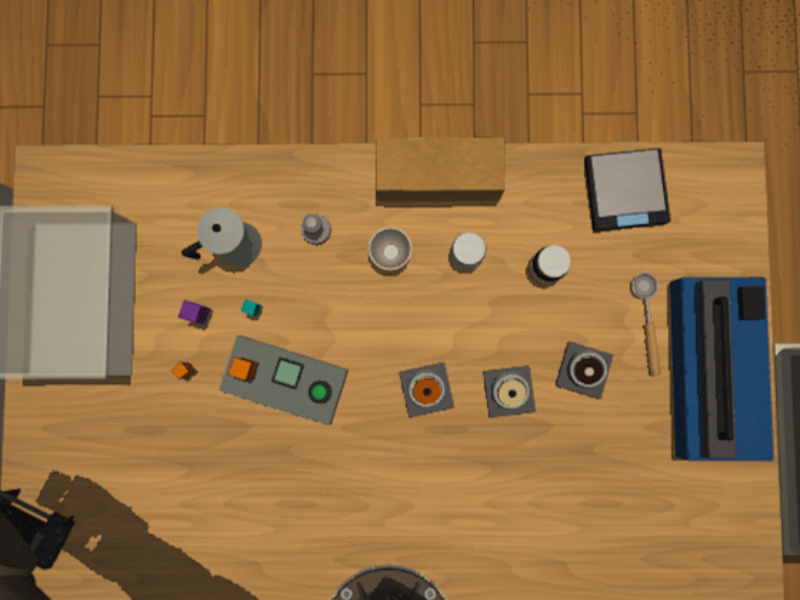

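The scene view shows the button at (542,330), the reader top at (596,360) and the dark tile's dot at (338,229), in 800-px-wide coordinates. In the top view they are at (319,392), (242,369) and (589,371). The small orange block and the purple and turquoise ones are decoys.

Run:
```python
from h import *
k=.7
f=lambda u,v:(u*k,v*k)
B=tri(('scene.png',f(542,329)),('top.png',f(319,391)));print('button',B)
G=tri(('scene.png',f(596,360)),('top.png',f(242,369)));print('reader',G, onz('top.png',f(242,369),.11))
D=tri(('scene.png',f(338,229)),('top.png',f(589,371)));print('dot',D, onz('top.png',f(589,371),.053))
for c in [(239,336),(348,370),(329,423),(220,391)]: print(onz('top.png',f(*c),.04))
for c in [(570,342),(613,358),(601,398),(557,384)]: print(onz('top.png',f(*c),.01))
c=cams.read_camera('wrist');print(c['T_tool_cam'],c['mtx'])
```

```text
button [0.45538643 0.12595644 0.05360283]
reader [0.49667809 0.26108271 0.09973021] [0.49779133 0.25723279 0.11      ]
dot [ 0.49255568 -0.38377964  0.04025875] [ 0.49265564 -0.38093618  0.053     ]
[0.56014959 0.2795461  0.04      ]
[0.49532788 0.07173928 0.04      ]
[0.39600902 0.10705494 0.04      ]
[0.45623384 0.3137744  0.04      ]
[ 0.54832424 -0.35513632  0.01      ]
[ 0.51729144 -0.43741309  0.01      ]
[ 0.44067087 -0.41250634  0.01      ]
[ 0.46757876 -0.32853638  0.01      ]
[[ 1.11413759e-03  9.59193734e-01  2.82747484e-01  8.09230324e-02]
 [ 9.99999373e-01 -1.10083012e-03 -2.05934766e-04  9.07047513e-04]
 [ 1.13725611e-04  2.82747536e-01 -9.59194359e-01 -1.58742421e-01]
 [ 0.00000000e+00  0.00000000e+00  0.00000000e+00  1.00000000e+00]] [[293.95382718   0.         280.13248045]
 [  0.         293.95382718 207.07583801]
 [  0.           0.           1.        ]]
```

```bash
cat >> h.py <<'E'
def down(yv):
    y=np.array([yv[0],yv[1],0.]);y/=np.linalg.norm(y);z=np.array([0,0,-1.]);return np.c_[np.cross(y,z),y,z]
E
python3 - <<'E'
from h import *
r.move_ptp([.475,.19,.20],down([.297,.955])); r.command_gripper(0.0,20)
c=shot('wrist','w1.png');cv2.imwrite('pics/w1_b.png',cv2.resize(c['color'][:,:,::-1],(800,600)))
print(r.observe()['t'],r.observe()['qpos'])
E
```

```text
3.2833 [ 1.43998983e+01  2.07317278e+01  1.06814480e+02  1.02177778e-03
  5.24529140e+01 -5.83234803e+01]
```

View pics/w1_b.png

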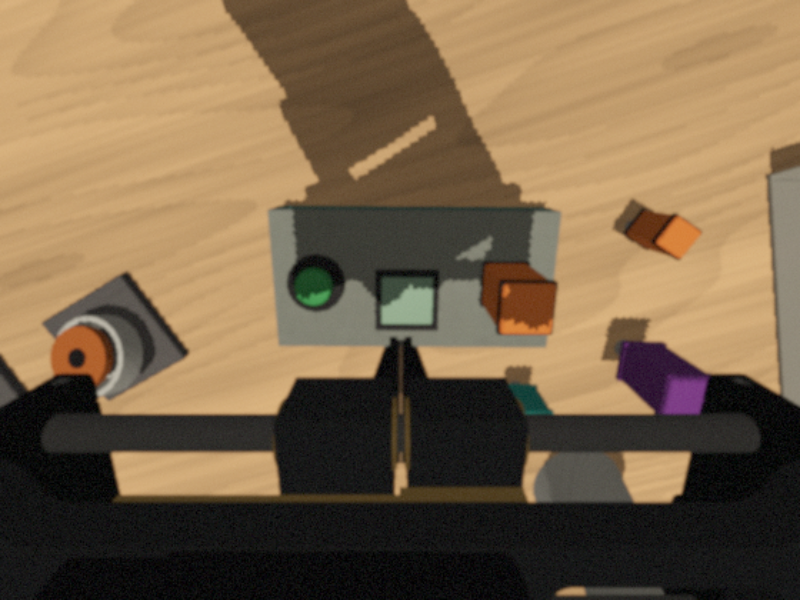

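The wrist view shows the button at (316,286) and the reader's top face centred at about (527,308). The fingers are closed and the console is square to the image.

Run:
```python
from h import *
k=.7
f=lambda u,v:(u*k,v*k)
B=tri(('scene.png',f(542,329)),('top.png',f(319,391)),('w1.png',f(316,285)));print('button',B,onz('w1.png',f(316,285),.052))
G=tri(('scene.png',f(596,360)),('top.png',f(242,369)),('w1.png',f(527,308)));print('reader',G, onz('w1.png',f(527,308),.11))
P=[onz('w1.png',f(*c),.11)[:2] for c in [(499,281),(557,281),(554,334),(498,334)]];print(P)
Q=[onz('w1.png',f(*c),.04)[:2] for c in [(270,209),(560,209),(547,346),(279,346)]];print(Q)
y=((Q[1]-Q[0])+(Q[2]-Q[3]));y/=np.linalg.norm(y);c=np.mean(Q,0);print(y,c-y*.075,c+y*.07)
```

```text
button [0.45629624 0.12755676 0.05375517] [0.4575427  0.12992873 0.052     ]
reader [0.49927756 0.263425   0.10437266] [0.49911321 0.26635131 0.11      ]
[array([0.47703719, 0.25372537]), array([0.48752613, 0.28758413]), array([0.5211909 , 0.27899667]), array([0.51067684, 0.24505587])]
[array([0.39467219, 0.11436046]), array([0.45867908, 0.32096996]), array([0.56450766, 0.28945803]), array([0.49946553, 0.07949173])]
[0.29591158 0.95521533] [0.45713774 0.12942889] [0.50004492 0.26793512]
```

Run:
```python
from h import *
R=down([.296,.955]); x,y=.457,.128
r.line_to([x,y,.085],R,speed=.2); r.line_to([x,y,.070],speed=.05); r.hold(.2)
f0=r.observe()['contact_force'][2]
z=.066
while z>.0535:
    z-=.001; r.line_to([x,y,z],speed=.03); o=r.observe(); F=o['contact_force'][2]-f0
    print(round(z-.011,4),round(o['eef_pos'][2]-.011,4),round(F,2))
    if F>9: break
r.hold(.2); print(r.observe()['contact_force'][2]-f0,r.observe()['t'])
```

```text
0.054 0.0557 33.33
33.00564153284529 5.2583
```

Run:
```python
from h import *
x,y=.457,.128
print(r.observe()['contact_force'],r.observe()['eef_pos'])
for z in(.068,.071,.074,.08,.12):
    r.line_to([x,y,z],speed=.05);r.hold(.15);o=r.observe();print(z,o['eef_pos'],o['contact_force'])
r.line_to([x-.01,y-.03,.2],speed=.25)
c=shot('wrist','w2.png');cv2.imwrite('pics/w2_b.png',cv2.resize(c['color'][:,:,::-1],(800,600)));print(r.observe()['t'])
```

```text
[-5.36903552  0.68240944 35.81549511] [0.45730225 0.12808744 0.06673205]
0.068 [0.45716734 0.12802614 0.06789517] [1.37937561 2.53050057 4.14720079]
0.071 [0.45694146 0.12792856 0.07090363] [2.82578464 0.85398643 3.04254183]
0.074 [0.45671191 0.12793823 0.07385956] [-0.55581441 -0.61891409  0.22924862]
0.08 [0.45696288 0.1279822  0.08002085] [ 0.7369932   0.48642569 -0.39555487]
0.12 [0.45686484 0.12799691 0.1197032 ] [-0.32726062 -1.11514092  0.0113121 ]
8.5167
```

View pics/w2_b.png

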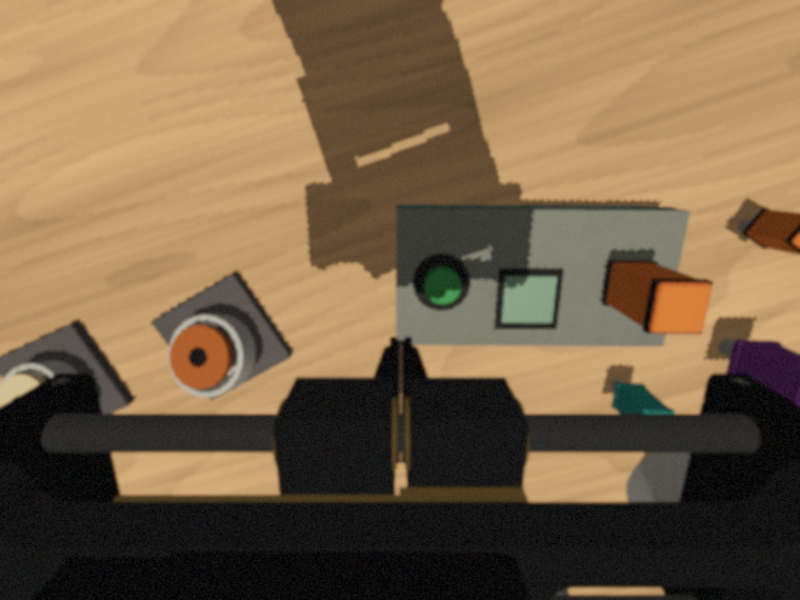

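The first contact looked like a spring of 3–4 N, then a hard stop at 0.0667 m. The view shows the button (444,287) back up and standing above its black collar. I'll repeat the press with finer logging to be sure it goes fully down.

Run:
```python
from h import *
B=onz('w2.png',(444*.7,286*.7),.06);print('B',B,onz('w1.png',(316*.7,285*.7),.06),onz('top.png',(319*.7,391*.7),.06))
x,y=.457,.127
r.line_to([x,y,.078],speed=.25); r.hold(.15); f0=r.observe()['contact_force'][2]
for z in(.073,.0715,.070,.0685,.067,.0662):
    r.line_to([x,y,z],speed=.03);r.hold(.12)
    o=r.observe();F=o['contact_force'][2]-f0;print(z,round(o['eef_pos'][2],4),round(F,2))
    if F>12:break
r.hold(.1);r.line_to([x,y,.10],speed=.1);r.hold(.1)
G=[tri(('w1.png',(527*.7,308*.7)),('w2.png',(681*.7,306*.7)),('top.png',(242*.7,369*.7))),onz('w2.png',(681*.7,306*.7),.11)];print(G,r.observe()['t'])
```

```text
B [0.4568319 0.1298179 0.06     ] [0.4559941  0.13214628 0.06      ] [0.4565328  0.12392943 0.06      ]
0.073 0.0732 1.94
0.0715 0.0716 3.02
0.07 0.07 3.45
0.0685 0.0686 5.62
0.067 0.0672 9.94
0.0662 0.067 19.72
[array([0.49681355, 0.26164205, 0.11472271]), array([0.49839221, 0.26621553, 0.11      ])] 12.275
```

Run:
```python
from h import *
R=down([.296,.955]); x,y=.4985,.2645
r.line_to([x,y,.17],R,speed=.25); r.command_gripper(.075,25)
r.line_to([x,y,.077],speed=.15); print(r.command_gripper(.02,25)); r.hold(.2)
o=r.observe();print(o['width'],o['grasp_force'],o['contact_force'],o['eef_pos'])
r.line_to([x,y,.18],speed=.08);r.hold(.1)
o=r.observe();print(o['width'],o['grasp_force'],o['contact_force'],o['t'])
# go near dark tile
r.move_ptp([.49,-.25,.30],down([.296,.955]))
c=shot('wrist','w3.png');cv2.imwrite('pics/w3_b.png',cv2.resize(c['color'][:,:,::-1],(800,600)))
print(r.observe()['t'],r.observe()['qpos'])
```

```text
False
0.03367551016490428 25.00014156103134 [0.63516853 1.56215077 2.17898939] [0.49857698 0.26455711 0.0771008 ]
0.033815313049929664 24.99982237815857 [ 0.15215481  0.26217117 -1.83661263] 17.5917
19.55 [-3.38284795e+01  1.80026287e+01  9.40299331e+01  7.51630173e-03
  6.79927444e+01 -1.06672393e+02]
```

View pics/w3_b.png

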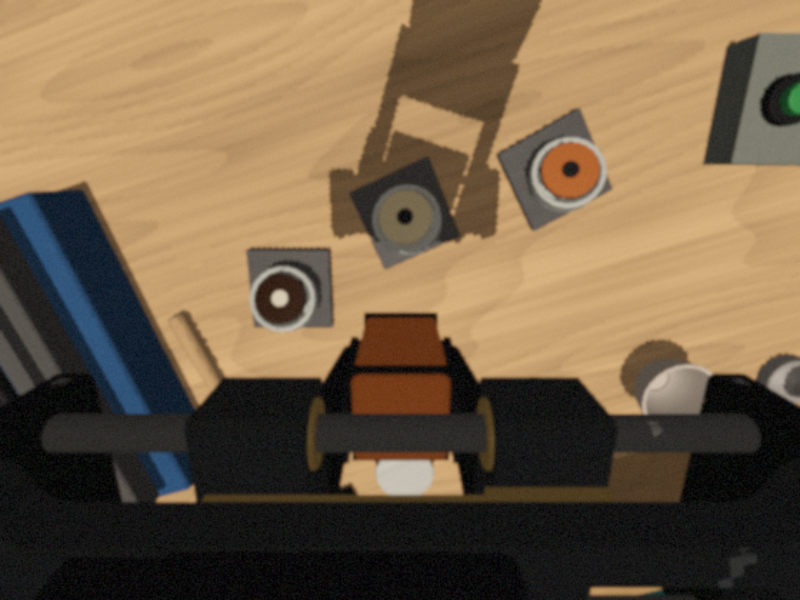

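Run:
```python
from h import *
k=.7
s=lambda u,v:(u*k,v*k)
D=tri(('scene.png',s(338,228.5)),('top.png',s(589,371)),('w3.png',s(279.5,298)));print('dot',D,[onz(a,s(*b),.053) for a,b in(('scene.png',(338,228.5)),('top.png',(589,371)),('w3.png',(279.5,298)))])
Q=np.array([onz('w3.png',s(*c),.008)[:2] for c in [(248,249),(331,248),(333,327),(254,328)]]);print(Q,Q.mean(0),np.linalg.norm(np.diff(Q,axis=0),axis=1))
d=np.load('pics/w3.png.npz');c=cams.read_camera('wrist');T=np.linalg.inv(c['T_tool_cam'])
for p in[(.017,-.017,-.033),(.017,.017,-.033),(.017,-.017,.037),(.017,.017,.037),(-.017,-.017,-.033),(-.017,.017,-.033)]:
    q=(T@[*p,1])[:3];u=d['mtx']@[q[0]/-q[2],-q[1]/-q[2],1];print(p,u[:2]/k)
# upscaled views of the dark tile
a=cv2.imread('pics/w3.png')[165:240,160:245];b=cv2.imread('pics/scene.png')[145:190,205:265];e=cv2.imread('pics/top.png')[230:290,380:440]
cv2.imwrite('pics/crop.png',np.hstack([cv2.resize(i,(266,266),interpolation=3) for i in(a,b,e)]))
```

```text
dot [ 0.49425193 -0.38144367  0.04381793] [array([ 0.50244914, -0.37138463,  0.053     ]), array([ 0.49265564, -0.38093618,  0.053     ]), array([ 0.49395598, -0.37648158,  0.053     ])]
[[ 0.44123776 -0.40535616]
 [ 0.46664309 -0.31909416]
 [ 0.55314269 -0.34775405]
 [ 0.52770258 -0.43454857]] [ 0.49718153 -0.37668824] [0.08992532 0.09112393 0.09044605]
(0.017, -0.017, -0.033) [345.40782617 373.37642571]
(0.017, 0.017, -0.033) [448.39066425 373.48230554]
(0.017, -0.017, 0.037) [363.28796494 307.68358827]
(0.017, 0.017, 0.037) [432.66953987 307.7579271 ]
(-0.017, -0.017, -0.033) [348.85276777 460.72625   ]
(-0.017, 0.017, -0.033) [445.15811155 460.81971922]
```

View pics/crop.png

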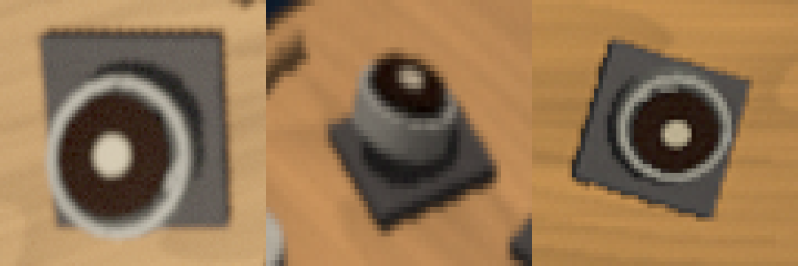

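The crops show the reference tile with the white dot; in the scene view the face leans to the upper right, suggesting a lean toward the robot. I'll check this numerically by fitting ring outlines for all four lean candidates.

Run:
```python
from h import *
u=np.array([.287,.958,0]);v=np.array([.958,-.287,0]);u/=np.linalg.norm(u);v/=np.linalg.norm(v)
t=np.linspace(0,2*np.pi,60)
S={'scene.png':(237,160),'top.png':(412,260),'w3.png':(196,208)}
for nm,l in(('u',u),('-u',-u),('v',v),('-v',-v)):
    n=np.cos(.349)*np.array([0,0,1])+np.sin(.349)*l
    a=np.cross(n,[1,0,0]);a/=np.linalg.norm(a);b=np.cross(n,a)
    out=[]
    for fn,c in S.items():
        im=cv2.imread('pics/'+fn).astype(int);m=((im.max(2)<75)&(im[...,2]>im[...,0]+8))
        x0,y0=c;M=np.zeros(m.shape,np.uint8);M[y0-16:y0+17,x0-16:x0+17]=m[y0-16:y0+17,x0-16:x0+17]
        nl,L,st,ce=cv2.connectedComponentsWithStats(M);i=1+st[1:,4].argmax()
        cs,_=cv2.findContours((L==i).astype(np.uint8),0,1);h=cv2.convexHull(cs[0])
        d=np.load('pics/'+fn+'.npz');C=np.array([.494,-.379,.053])
        P=(C+.026*(np.outer(np.cos(t),a)+np.outer(np.sin(t),b))-d['eye'])@d['R'];p=np.c_[P[:,0]/-P[:,2],-P[:,1]/-P[:,2],np.ones(60)]@d['mtx'].T
        e=cv2.fitEllipse(p[:,:2].astype(np.float32));g=cv2.fitEllipse(h)
        r1=lambda e:(np.round(e[0],1).tolist(),np.round(e[1],1).tolist(),round(e[2]))
        out.append((r1(e)[1:],'obs',r1(g),st[i,4]))
    print(nm,*out,sep='\n  ')
```

```text
u
  (([13.8, 17.2], 99), 'obs', ([236.4, 159.3], [9.0, 16.9], 103), np.int32(99))
  (([19.4, 19.8], 103), 'obs', ([411.7, 259.1], [18.0, 20.1], 85), np.int32(248))
  (([34.7, 37.6], 82), 'obs', ([196.3, 208.7], [33.9, 35.8], 32), np.int32(767))
-u
  (([5.0, 17.2], 78), 'obs', ([236.4, 159.3], [9.0, 16.9], 103), np.int32(99))
  (([16.9, 19.5], 8), 'obs', ([411.7, 259.1], [18.0, 20.1], 85), np.int32(248))
  (([28.6, 36.4], 151), 'obs', ([196.3, 208.7], [33.9, 35.8], 32), np.int32(767))
v
  (([11.3, 17.1], 61), 'obs', ([236.4, 159.3], [9.0, 16.9], 103), np.int32(99))
  (([17.5, 20.0], 128), 'obs', ([411.7, 259.1], [18.0, 20.1], 85), np.int32(248))
  (([27.9, 37.4], 108), 'obs', ([196.3, 208.7], [33.9, 35.8], 32), np.int32(767))
-v
  (([7.6, 17.2], 106), 'obs', ([236.4, 159.3], [9.0, 16.9], 103), np.int32(99))
  (([18.4, 19.8], 83), 'obs', ([411.7, 259.1], [18.0, 20.1], 85), np.int32(248))
  (([35.7, 36.4], 47), 'obs', ([196.3, 208.7], [33.9, 35.8], 32), np.int32(767))
```

The lean is −v, toward the robot. Next I'll go to a tilted pose about 40 mm off the tile and look along the reader's axis.

```bash
cat >> h.py <<'E'
u=np.array([.287,.958,0]);u/=np.linalg.norm(u)
n=np.cos(.349)*np.array([0,0,1])+np.sin(.349)*np.array([-u[1],u[0],0])
RT=np.c_[np.cross(u,-n),u,-n]
E
python3 - <<'E'
from h import *
D=np.array([.495,-.377,.053])
print(RT,r.solve_ik(D+n*.102,RT))
r.move_ptp(D+n*.15,RT); r.line_to(D+n*.102,speed=.1); r.hold(.2)
o=r.observe();print(o['eef_pos'],o['contact_force'],o['t'],o['qpos'])
c=shot('wrist','w4.png');cv2.imwrite('pics/w4_b.png',cv2.resize(c['color'][:,:,::-1],(800,600)))
T=np.linalg.inv(c['T_tool_cam'])
for p in[(0,0,.102),(.017,-.017,.037),(.017,.017,.037)]:
    q=(T@[*p,1])[:3];w=c['mtx']@[q[0]/-q[2],-q[1]/-q[2],1];print(p,w[:2]/.7)
E
```

```text
[[-0.90018724  0.28698092  0.32757423]
 [ 0.26968031  0.9579363  -0.0981355 ]
 [-0.34195826  0.         -0.93971514]] [ -49.68199291   25.85759029  111.32217176   23.50035957   27.84767139
 -142.42852318]
[ 0.46163897 -0.36714291  0.14953904] [ 0.00804185 -0.35984188 -1.39856265] 21.1167 [ -49.68876651   25.7961972   111.30644525   23.49160327   27.86385373
 -142.41589654]
(0, 0, 0.102) [398.34163256 301.58519712]
(0.017, -0.017, 0.037) [363.17261017 307.65411714]
(0.017, 0.017, 0.037) [432.46843007 307.71639585]
```

View pics/w4_b.png

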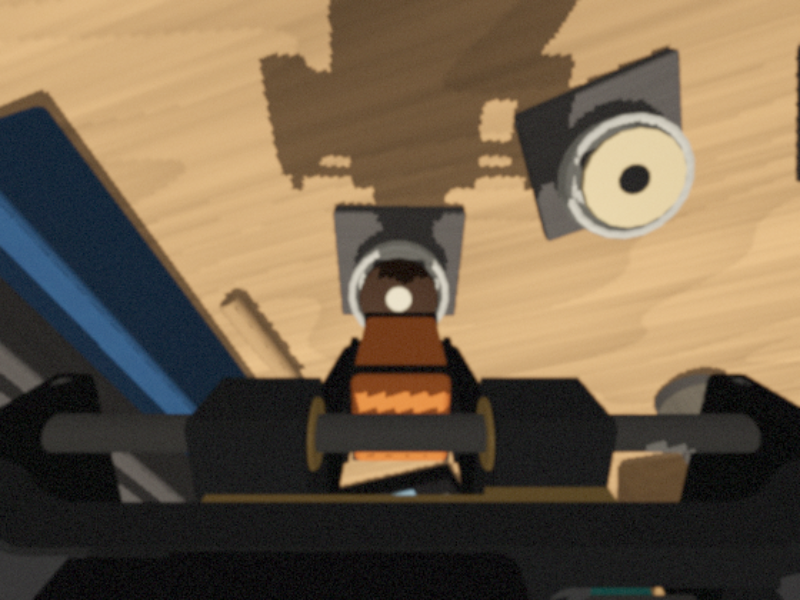

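The dot is at (398.5,299), against (398.3,301.6) predicted for the axis. The body's bottom edge is at row 314 against 308, so the nose hangs slightly toward −x of the tool. I'll shift about 4 mm along tool x and press with force monitoring.

Run:
```python
from h import *
D=np.array([.495,-.377,.053])+RT@[.004,-.0008,0]
def F():
    s=[]
    for _ in range(6): r.hold(.03); s.append(r.observe()['contact_force']@n)
    return np.mean(s)
r.line_to(D+n*.102,RT,speed=.05); r.line_to(D+n*.074,speed=.06); r.hold(.2); f0=F()
d=.072; L=[]; 
while d>.050:
    r.line_to(D+n*d,speed=.02); f=F()-f0; L.append((d,f)); print(round(d,4),round(f,2))
    if f>3.6: break
    d-=.001
o=r.observe();print(o['t'],o['eef_pos'],D+n*d,o['width'],o['grasp_force'])
```

```text
0.072 0.09
0.071 -0.11
0.07 0.21
0.069 0.35
0.068 -0.06
0.067 -0.05
0.066 0.17
0.065 -0.26
0.064 0.47
0.063 -0.07
0.062 0.07
0.061 1.44
0.06 2.03
0.059 2.49
0.058 3.14
0.057 3.5
0.056 3.82
30.0833 [ 0.47286116 -0.37122151  0.10430317] [ 0.47282551 -0.37119204  0.10425621] 0.0338063472132816 25.00028282403946
```

Run:
```python
from h import *
a=shot('scene','s2.png')['color'];b=shot('wrist','w5.png')['color']
A=cv2.resize(a[100:200,180:300],(480,400),interpolation=3);B=cv2.resize(b[150:275,225:325],(320,400),interpolation=3)
cv2.imwrite('pics/fin.png',np.hstack([A,B])[:,:,::-1]);o=r.observe();print(o['contact_force']@n,o['t'])
```

```text
1.8888327880379638 30.1833
```

View pics/fin.png

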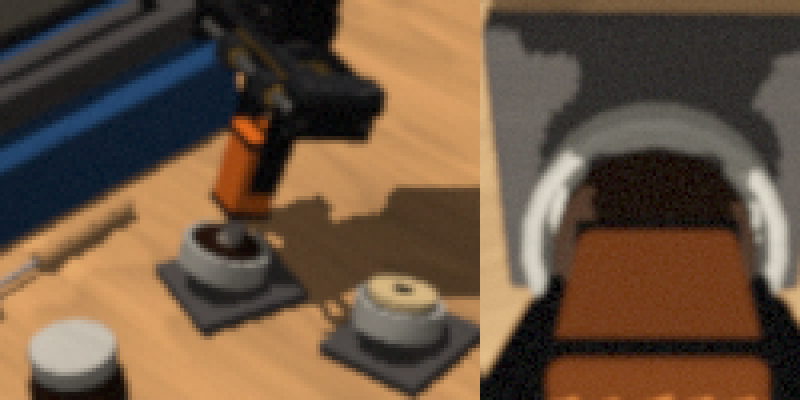

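The nose covers the white dot and sits centrally in the tile's face, and the tile has sunk part-way into its cup. Handing in.

```bash
python3 -c "
from h import *
print(workorder.hand_in())"
```

```text
the job is handed in; nothing more can be done
None
```

I handed the job in at about 30 s: the start button was pressed and came back up, and the reader is held on the dark tile's white dot at about 4 N, with the tile sunk about 5.5 mm. No verdict was returned.

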